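Sort the left-over fittings and put the kit's gauge right

TASK

The parts left on the bench - a large pressure gauge, a tee fitting and a bronze silencer - are to be sorted away: the tee and the silencer each into the stock bin that already holds its kind. The kit tray should hold three large gauges, but somebody has put one small gauge in it: lay that small gauge face up in the stock bin of small gauges and seat the loose large gauge in the nest it leaves, flat, dial up and with its stem in the slot. Gauges are delicate, so set them down rather than drop them, and leave the two correct ones lying in their nests as they are.

Things in the scene. Friction and masses are not known exactly. Their poses are not given: they have to be found in the camera images.
- kit_tray: Fixed tray, black with a grey floor, 104 (x) x 260 (y) x 14 mm; origin: centre of underside. 3 nests: a gauge seated has its origin at x 0, y -84, 0 or +84, z 4 mm (nest floor), axes as the tray's, stem to -x (robot side). Nest: 57 mm round at x +9, 10 deep, 4.5 mm bevel, stem slot 22 wide to x -40. A finger channel 30 wide, as deep, runs along y through the nest centres: close along y.
- gauge_bin: Low grey open bin, fixed, one of three in a row on a rubber mat. Outside 136 (x) x 114 (y) mm, walls 3 mm thick and 32 high, front (-x, robot side) 20 high. Origin: centre of underside; inner floor 3 mm up. Holds one small gauge, fixed at the back (x +8 to +64 mm); its front (x -64 to +8 mm) is empty.
- tee_bin: Low grey open bin, fixed, one of three in a row on a rubber mat. Outside 136 (x) x 114 (y) mm, walls 3 mm thick and 32 high, front (-x, robot side) 20 high. Origin: centre of underside; inner floor 3 mm up. Holds two black tees, fixed at the back (x +8 to +64 mm); its front (x -64 to +8 mm) is empty.
- silencer_bin: Low grey open bin, fixed, one of three in a row on a rubber mat. Outside 136 (x) x 114 (y) mm, walls 3 mm thick and 32 high, front (-x, robot side) 20 high. Origin: centre of underside; inner floor 3 mm up. Holds two bronze silencers, fixed at the back (x +8 to +64 mm); its front (x -64 to +8 mm) is empty.
- large_gauge: The large gauge, loose on the bench: black gauge, white dial up (z): case 50 mm wide, 23 high, grip its rim; brass stem 14 mm thick along -x, 68 mm over all. Origin: underside, middle of the outline; case centre 9 mm along +x, stem tip 34 mm along -x. 90 g.
- small_gauge: The small gauge, wrong, in one of the kit tray's nests, stem in the slot: black gauge, white dial up (z): case 42 mm wide, 23 high, grip its rim; brass stem 14 mm thick along -x, 62 mm over all. Origin: underside, middle of the outline; case centre 9 mm along +x, stem tip 31 mm along -x. 90 g.
- kept_gauge_1: Correct; lies in a nest of the kit tray and stays there: black gauge, white dial up (z): case 50 mm wide, 23 high, grip its rim; brass stem 14 mm thick along -x, 68 mm over all. Origin: underside, middle of the outline; case centre 9 mm along +x, stem tip 34 mm along -x. 90 g.
- kept_gauge_2: Correct; lies in a nest of the kit tray and stays there: black gauge, white dial up (z): case 50 mm wide, 23 high, grip its rim; brass stem 14 mm thick along -x, 68 mm over all. Origin: underside, middle of the outline; case centre 9 mm along +x, stem tip 34 mm along -x. 90 g.
- tee: Black push-in tee fitting lying flat, loose on the bench, 38 (x) x 54 (y) x 18 mm: run along y at x -8 mm, 18 mm thick, branch along +x. Origin: underside, middle of the outline; there it is 34 to 38 mm wide along x, a good grip. z up. 40 g.
- silencer: Sintered bronze silencer lying loose on the bench, 49 mm long (y), 20 mm wide (x) and high. Origin: underside, middle; grip it there along x. z up. 30 g.
Things that resemble listed ones, but are neither listed nor needed, are in the scene too. Leave any blue look-alike of the kept_gauge_1 alone.

How it is judged (in metres and radians):
At the end, for the whole second after the job is handed in: Loose large gauge within 10 mm (x, y) of the freed nest, on its floor (<9 mm), tilt <0.12 rad; small gauge (tilt <0.4 rad), tee, silencer in their bins: origins within 60 x 50 mm of the centre, <32 mm up; the correct gauges within 15 mm of their start; all released and at rest (((x of large_gauge in the frame of kit_tray between -0.01 and 0.01 m and y of large_gauge in the frame of kit_tray between -0.094 and -0.074 m) or (x of large_gauge in the frame of kit_tray between -0.01 and 0.01 m and y of large_gauge in the frame of kit_tray between -0.01 and 0.01 m) or (x of large_gauge in the frame of kit_tray between -0.01 and 0.01 m and y of large_gauge in the frame of kit_tray between 0.074 and 0.094 m)) and z of large_gauge in the frame of kit_tray below 0.009 m and angle between large_gauge's own z axis and vertical below 0.12 rad and linear speed of each of large_gauge, small_gauge, tee, silencer, kept_gauge_1, kept_gauge_2 below 0.02 m/s and angular speed of each of large_gauge, small_gauge, tee, silencer, kept_gauge_1, kept_gauge_2 below 0.2 rad/s and x of small_gauge in the frame of gauge_bin between -0.06 and 0.06 m and y of small_gauge in the frame of gauge_bin between -0.05 and 0.05 m and z of small_gauge in the frame of gauge_bin between 0 and 0.032 m and angle between small_gauge's own z axis and vertical below 0.4 rad and x of tee in the frame of tee_bin between -0.06 and 0.06 m and y of tee in the frame of tee_bin between -0.05 and 0.05 m and z of tee in the frame of tee_bin between 0 and 0.032 m and x of silencer in the frame of silencer_bin between -0.06 and 0.06 m and y of silencer in the frame of silencer_bin between -0.05 and 0.05 m and z of silencer in the frame of silencer_bin between 0 and 0.032 m and distance of each of kept_gauge_1, kept_gauge_2 from where it was at the start of the episode below 0.015 m); the robot touches nothing.
It fails at once if a correct gauge is moved out of its nest (more than 15 mm) (distance of any of kept_gauge_1, kept_gauge_2 from where it was at the start of the episode above 0.015 m).
It fails at once if a gauge is dropped (falls free by more than about 40 mm) ((linear speed of large_gauge above 0.9 m/s and contact force between large_gauge and the fingers below 0.05 N) or (linear speed of small_gauge above 0.9 m/s and contact force between small_gauge and the fingers below 0.05 N)).
It also fails if it takes over 115 s, if anything falls off the work surface, if the arm or the gripper's body presses on something with over 40 N, if the wrist force passes 120 N, or if a joint passes its speed limit or range.

ROBOT

A 7-joint arm with a two-finger parallel gripper is mounted at the origin on the work surface; the furniture and walls round the work are solid. World frame = base frame: x ahead of the robot, y to its left, z up, the work surface at z = 0. Lengths are in m, angles in degrees, forces in N, time in s.
With the tool pointing down it reaches from about 0.425 to 0.95 m from the base axis. Payload 16.7 kg.
Tool frame: the origin (TCP) lies at the very end of the fingers, on their centre line; the grasp point (between the pads) lies 19 mm behind it (bot.grasp_offset is the distance from the TCP to the grasp point, in m); z points along the fingers, y is the line along which they close (so a half turn about z gives the same grasp; the last joint's range is limited). The gripper opens to 94 mm and grips with 3 to 60 N. Pads are 16 mm wide; open, the fingers measure 119 mm over their backs; the gripper's body (75 mm by 177 mm) begins 78 mm behind the grasp point.
Start: joints at [67.981, 24.414, 4.234, 92.017, -1.954, 63.644, -3.845], TCP at [0.157, -0.656, 0.205] pointing down, gripper open.
Joint ranges: [-163.25, 163.25], [-28.42, 122.38], [-70.27, 78.77], [12.13, 141.07], [-58.53, 238.53], [9.26, 117.41], [-156.51, 156.51]. Speed limits (degrees/s): [108.29, 108.29, 136.94, 136.94, 172.46, 172.46, 172.46].

INTERFACE

Orientations are given as a 3x3 rotation matrix whose columns are the frame's x, y, z axes.
In Python, from cell import status, cams, bot, look_for gives the robot as it stands.
- The arm moves only by the tool move_arm, never from a script. Its argument "steps" is one flat list of numbers, 7 for each row, row after row: the finger opening in cm, from 0 to 9.4, then the shift along the tool's x, y, z in cm, then the turn, a rotation vector about the tool's x, y, z in rad. A call has 1 to 12 rows; each row shifts and turns the commanded pose from where the row before left it, along the tool's axes as they then stand; what a row does not reach is not made up. A row lasts 1/10 s, in which the tool goes at most 50 mm and 8.59 degrees, less where a joint would pass 70% of its speed; a pose out of reach is approached as far as the arm can. A call is refused whole if a number of a shift passes 5 or a number of a turn 0.15, either way. A call with a gripper value outside its range is refused whole. The fingers move at their own pace and stop on an object; "squeeze" is the grip in N (left out, the last holds). Time passes only in rows, so rows that do not move let the fingers close. It gives the time, the measured TCP pose, the force, the opening and the grip force at its end, in the units of the state.
- status.read_state(): the state, without advancing time (a new reading comes with each control period).
- cams.camera(name): name is "scene" or "side" or "wrist"; returns the picture (400x640x3 uint8, red, green, blue); there is no depth.
- cams.camera_model(name): a dict with "fx", "fy", "cx", "cy" (pixels), "pose" (4x4, takes a point from camera to world coordinates); the wrist camera has in their place "hand_eye" (4x4, takes a point from camera to tool coordinates, whose origin is the TCP and whose axes are the flange's). Camera axes: x right, y down, z forward; pixel columns grow to the right and rows downward; lengths in m; the calibration is good to about 2 mm. A picture is of the moment at which its call begins: read the wrist's pose just before it. camera_model takes no time and is no camera call.
- bot.hand_in(): hands the job in; it is judged then, once.
Trained networks look in the newest picture that a camera, given by its name, has taken for a name from the list of things; names that differ only in an ending like _2 or _b are one class to them, and where a whole thing is asked for, a point or a joint stands for the part that bears it (a point fixed in the world has none). Each returns a list of dicts, best first, with "confidence" (0 to 1); they miss things now and then, are a little off and sometimes report something else, mostly with a low value. They report only what shows in the picture. A call takes as long as a camera call. They do not tell look-alikes from the thing itself.
- look_for(camera, target): "position" ([x, y, z] in m, in world coordinates, good to about 4 mm: the middle of the surface that is visible of it).
The state is a dict: "time": time; "qpos": joint angles; "joint_velocities": joint speeds; "tau": joint torques, N m; "tcp_pos": TCP position; "orientation": TCP orientation; "wrist_force": force on the tool from outside, world axes, zero at the start; "ft_torque": the same for the moment, N m; "finger_gap": finger opening in m; "grasp_force": force on a finger pad.
Only numpy, scipy, OpenCV 4.12 (cv2) and the standard library are available. Lean on these libraries where they do the work, as an engineer would, in place of code of your own. Each camera call takes 0.05 s, during which the arm holds its last target. There are 200 camera calls.

## Working session

There is one attempt and no reset: what is moved stays moved. The work goes in short steps, Python scripts to look and compute and a tool call to move; the robot and the scene stay as the last step left them, time stands still between calls to the robot, and variables do not carry over. Pictures are saved under pics/ and viewed, at most 14 in all, crops included, and the job is handed in when it is done.

Besides the shell and the picture viewer there is one more tool, called by a JSON object that holds its "method" and its "body". move_arm: Moves the arm, as the interface text tells. Its arguments: {"type":"object","properties":{"steps":{"type":"array"},"squeeze":{"type":"number"}},"required":["steps"]}

```bash
ls; mkdir -p pics; cat > h.py <<'E'
import numpy as np, cv2
from cell import status, cams, bot, look_for
def snap(n,f,crop=None,scale=1):
    im=cams.camera(n)[:,:,::-1]
    if crop: im=im[crop[1]:crop[3],crop[0]:crop[2]]
    if scale!=1: im=cv2.resize(im,None,fx=scale,fy=scale,interpolation=cv2.INTER_CUBIC)
    cv2.imwrite('pics/'+f,im)
def px2w(n,u,v,z,pose=None):
    m=cams.camera_model(n)
    P=m['pose'] if n!='wrist' else pose
    P=np.array(P); d=P[:3,:3]@np.array([(u-m['cx'])/m['fx'],(v-m['cy'])/m['fy'],1])
    o=P[:3,3]; return o+d*(z-o[2])/d[2]
def w2px(n,p):
    m=cams.camera_model(n); P=np.array(m['pose']); c=P[:3,:3].T@(np.array(p)-P[:3,3])
    return m['fx']*c[0]/c[2]+m['cx'],m['fy']*c[1]/c[2]+m['cy']
E
python3 - <<'E'
from h import *
np.set_printoptions(precision=4,suppress=True)
s=status.read_state();print(s['time'],s['tcp_pos'],np.array(s['orientation']),s['finger_gap'])
snap('scene','s0.png');snap('side','d0.png')
print(cams.camera_model('wrist'))
for c in('scene','side'):
  print(c,np.array(cams.camera_model(c)['pose'])[:3,3])
  for t in ['kit_tray','gauge_bin','tee_bin','silencer_bin','large_gauge','small_gauge','kept_gauge_1','tee','silencer']:
    print(t,[(np.round(d['position'],3).tolist(),round(d['confidence'],2),np.round(w2px(c,d['position'])).astype(int).tolist()) for d in look_for(c,t)[:5]])
E
```

```text
pics
0.0 [ 0.1569 -0.6561  0.2048] [[ 0.9726  0.2326 -0.0004]
 [ 0.2326 -0.9726  0.0012]
 [-0.0001 -0.0012 -1.    ]] 0.09415407676252029
{'fx': 307.055737841989, 'fy': 307.055737841989, 'cx': 319.84540182454, 'cy': 200.50179117506445, 'hand_eye': array([[-0.0002, -0.9719, -0.2352,  0.0697],
       [ 1.    ,  0.0001, -0.0014,  0.0003],
       [ 0.0013, -0.2352,  0.9719, -0.1795],
       [ 0.    ,  0.    ,  0.    ,  1.    ]])}
scene [-0.5137 -1.0746  0.8312]
kit_tray [([0.467, 0.21, 0.012], 0.89, [308, 183]), ([0.445, -0.011, 0.015], 0.28, [340, 206])]
gauge_bin [([0.5, -0.146, 0.015], 0.79, [377, 216])]
tee_bin [([0.455, -0.255, 0.012], 0.95, [391, 235]), ([0.444, -0.009, 0.017], 0.51, [339, 205])]
silencer_bin [([0.475, -0.437, 0.009], 0.72, [438, 260])]
large_gauge [([0.345, 0.278, 0.025], 0.62, [273, 182])]
small_gauge [([0.492, 0.227, 0.025], 0.42, [310, 177])]
kept_gauge_1 [([0.499, 0.308, 0.026], 0.4, [300, 169])]
tee [([0.466, 0.21, 0.01], 0.33, [308, 184])]
silencer [([0.335, -0.32, 0.014], 0.42, [379, 257])]
side [0.274  1.3718 0.8468]
kit_tray [([0.477, 0.264, 0.015], 0.96, [281, 255])]
gauge_bin [([0.498, -0.163, 0.018], 0.68, [289, 191])]
tee_bin [([0.488, -0.314, 0.024], 0.77, [295, 173])]
silencer_bin [([0.49, -0.46, 0.026], 0.9, [298, 159])]
large_gauge [([0.352, 0.298, 0.021], 0.47, [319, 261]), ([0.452, 0.002, 0.018], 0.27, [297, 212])]
small_gauge [([0.496, 0.243, 0.027], 0.45, [276, 249])]
kept_gauge_1 [([0.505, 0.325, 0.026], 0.8, [269, 265]), ([0.226, 0.406, 0.023], 0.76, [361, 285]), ([0.491, 0.162, 0.03], 0.67, [280, 234])]
tee [([0.453, 0.002, 0.019], 0.39, [296, 212])]
silencer [([0.344, -0.311, 0.021], 0.59, [329, 174])]
```

```bash
python3 - <<'E'
from h import *
a=cv2.imread('pics/s0.png')[140:320,200:520]; cv2.imwrite('pics/s0c.png',cv2.resize(a,None,fx=2.5,fy=2.5,interpolation=cv2.INTER_CUBIC))
a=cv2.imread('pics/d0.png')[120:320,220:420]; cv2.imwrite('pics/d0c.png',cv2.resize(a,None,fx=3,fy=3,interpolation=cv2.INTER_CUBIC))
E
```

```text
(no output)
```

View pics/s0c.png

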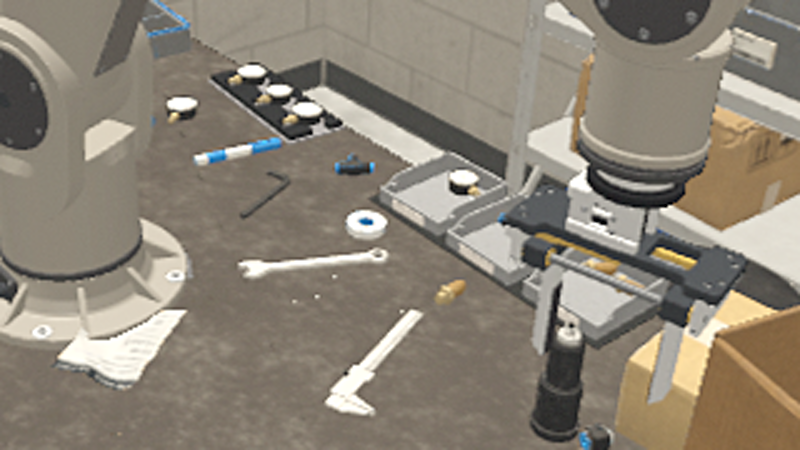

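View pics/d0c.png

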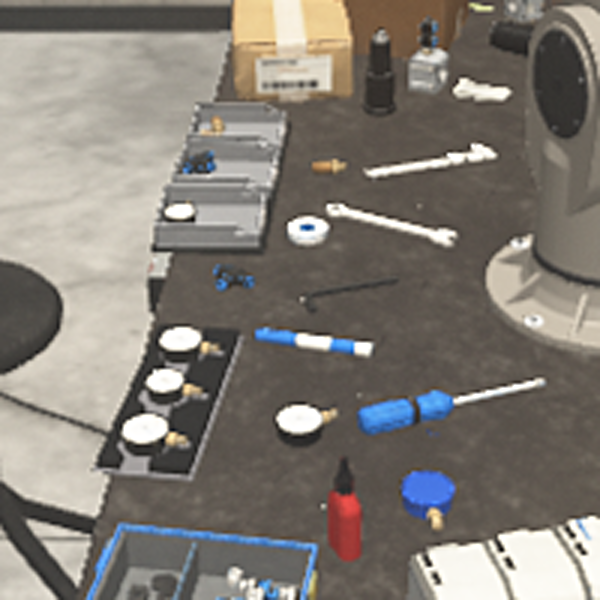

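The scene crop and the side crop show these parts:
- **Tray:** three white-dial gauges. The smaller dial is the middle one, at side crop (165,385).
- **Loose large gauge:** the black, white-dial one at side crop (300,422). The blue look-alike at (428,492) stays where it is.
- **Tee:** side crop (232,277).
- **Silencer:** side crop (328,166).
- **Bins:** gauge, tee and silencer bins at side crop (210,215), (225,165) and (240,120).
- **Obstacle:** a black bottle at side crop (380,70), near the start pose.

```bash
cat >> h.py <<'E'
from scipy.spatial.transform import Rotation as R
np.set_printoptions(precision=4,suppress=True)
def wpose(s): 
    T=np.eye(4);T[:3,:3]=np.array(s['orientation']);T[:3,3]=s['tcp_pos'];return T@np.array(cams.camera_model('wrist')['hand_eye'])
def ppx(p,pose):
    m=cams.camera_model('wrist'); c=pose[:3,:3].T@(np.array(p)-pose[:3,3]); return m['fx']*c[0]/c[2]+m['cx'],m['fy']*c[1]/c[2]+m['cy']
def tgt(yaw): # tool x at yaw deg in world, pointing down
    c,s_=np.cos(np.radians(yaw)),np.sin(np.radians(yaw)); return np.array([[c,s_,0],[s_,-c,0],[0,0,-1.]])
def plan(wps,s=None):
    "wps: list of (x,y,z,yaw); prints shift (cm) in tool axes before turning, and turn"
    s=s or status.read_state(); p=np.array(s['tcp_pos']);O=np.array(s['orientation'])
    print('t',round(s['time'],2),'tcp',p.round(4),'yaw',round(np.degrees(np.arctan2(O[1,0],O[0,0])),2),'tilt',R.from_matrix(tgt(0).T@O).as_rotvec().round(3),'gap',round(s['finger_gap'],4),'F',np.round(s['wrist_force'],1),'grip',np.round(s['grasp_force'],1))
    for x,y,z,yaw in wps:
        q=np.array([x,y,z]);T=tgt(yaw); rv=R.from_matrix(O.T@T).as_rotvec()
        print('  ->',(x,y,z,yaw),'turn',rv.round(4),'shift BEFORE-turn axes',(O.T@(q-p)*100).round(2),'AFTER-turn axes',(T.T@(q-p)*100).round(2))
        p,O=q,T
E
python3 - <<'E'
from h import *
b=px2w('side',346.7,157.3,0);print(b, px2w('side',346.7,130,0), px2w('scene',422,312,0), np.array(cams.camera_model('side')['pose'])[:3,3])
plan([(0.37,-0.30,0.22,0)])
E
```

```text
[ 0.2673 -0.5382  0.    ] [ 0.2675 -0.9061  0.    ] [ 0.2669 -0.5509  0.    ] [0.274  1.3718 0.8468]
t 1.0 tcp [ 0.157  -0.6565  0.2055] yaw 13.45 tilt [ 0.     0.    -0.235] gap 0.0941 F [-0.1 -0.3  0.7] grip 0.0
  -> (0.37, -0.3, 0.22, 0) turn [-0.     -0.      0.2347] shift BEFORE-turn axes [ 29.01 -29.71  -1.45] AFTER-turn axes [ 21.3  -35.65  -1.45]
```

{"method": "move_arm", "body": {"steps": [9.4,0,0,-1.5,0,0,0.1174,9.4,0,0,-0.5,0,0,0.1173,9.4,2.66,-4.2,0,0,0,0,9.4,2.66,-4.2,0,0,0,0,9.4,2.66,-4.2,0,0,0,0,9.4,2.66,-4.2,0,0,0,0,9.4,2.66,-4.2,0,0,0,0,9.4,2.66,-4.2,0,0,0,0,9.4,2.66,-4.2,0,0,0,0,9.4,2.66,-4.2,0,0,0,0,9.4,0,-2,0,0,0,0,9.4,0,0,0,0,0,0], "squeeze": 20}}

```text
time: 2.2
tcp_pos: [0.3707, -0.2977, 0.2258]
orientation: [[1.0, 0.004, 0.0], [0.004, -1.0, 0.0], [0.0, -0.0, -1.0]]
wrist_force: [-0.1, -0.1, 0.8]
finger_gap: 0.0936
grasp_force: 0.0
```

```bash
python3 - <<'E'
from h import *
s=status.read_state();plan([],s);P=wpose(s);snap('wrist','w1.png')
np.save('w1.npy',P)
for t in ['silencer','silencer_bin','tee_bin','gauge_bin']:
    print(t,[(np.round(d['position'],3).tolist(),round(d['confidence'],2),np.round(ppx(d['position'],P)).astype(int).tolist()) for d in look_for('wrist',t)[:5]])
E
```

```text
t 2.2 tcp [ 0.3707 -0.2977  0.2258] yaw 0.25 tilt [ 0.     0.    -0.004] gap 0.0936 F [-0.1 -0.1  0.8] grip 0.0
silencer [([0.345, -0.316, 0.019], 0.83, [335, 202])]
silencer_bin [([0.49, -0.431, 0.005], 0.61, [429, 85])]
tee_bin [([0.496, -0.288, 0.004], 0.62, [313, 80])]
gauge_bin [([0.503, -0.149, 0.01], 0.64, [197, 72])]
```

View pics/w1.png

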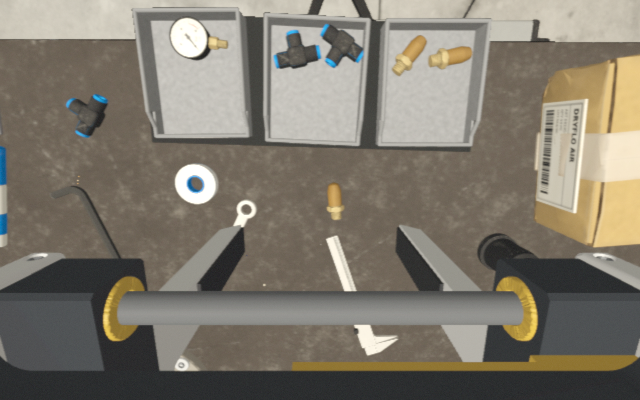

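The wrist view shows the silencer lying along world x, from (334,184) to (337,219), so yaw 0 grips it across. The three bins are empty in front. The tee is at (88,114).

```bash
python3 - <<'E'
from h import *
P=np.load('w1.npy')
for n,u,v,z in [('sil big',334,184,.01),('sil small',337,219,.006),('sil mid',335.5,201.5,.01),('Sb fl',378,146,.02),('Sb fr',473,148,.02),('Tb fl',265,143,.02),('Tb fr',362,145,.02),('Gb fl',153,137,.02),('Gb fr',248,138,.02),('Gb bl',135,10,.032),('Gb br',241,10,.032),('Sb br',489,20,.032),('Sb bl',383,20,.032),('tee a',72,101,.009),('tee b',100,99,.009),('tee c',83,133,.009)]:
    print(n,px2w('wrist',u,v,z,P))
plan([(0.348,-0.316,0.1,0),(0.348,-0.316,0.006,0)])
E
```

```text
sil big [ 0.3669 -0.3156  0.01  ]
sil small [ 0.3179 -0.3206  0.006 ]
sil mid [ 0.3434 -0.3179  0.01  ]
Sb fl [ 0.4168 -0.3688  0.02  ]
Sb fr [ 0.4149 -0.4866  0.02  ]
Tb fl [ 0.4198 -0.2291  0.02  ]
Tb fr [ 0.4179 -0.349   0.02  ]
Gb fl [ 0.4265 -0.0915  0.02  ]
Gb fr [ 0.4258 -0.2084  0.02  ]
Gb bl [ 0.5624 -0.0951  0.032 ]
Gb br [ 0.5628 -0.2105  0.032 ]
Sb br [ 0.554  -0.4814  0.032 ]
Sb bl [ 0.5536 -0.3655  0.032 ]
tee a [0.4692 0.0089 0.009 ]
tee b [ 0.4717 -0.026   0.009 ]
tee c [0.4307 0.0022 0.009 ]
t 2.45 tcp [ 0.3694 -0.3015  0.2255] yaw -0.09 tilt [-0.     0.     0.002] gap 0.0941 F [ 0.7 -0.1 -0.3] grip 0.0
  -> (0.348, -0.316, 0.1, 0) turn [ 0.0001 -0.0001 -0.0016] shift BEFORE-turn axes [-2.14  1.45 12.55] AFTER-turn axes [-2.14  1.45 12.55]
  -> (0.348, -0.316, 0.006, 0) turn [0. 0. 0.] shift BEFORE-turn axes [0.  0.  9.4] AFTER-turn axes [0.  0.  9.4]
```

{"method": "move_arm", "body": {"steps": [6,-0.85,0.5,4,0,0,-0.07,6,-0.85,0.5,5,0,0,0,6,-0.75,0.7,5,0,0,0,6,0,0,4,0,0,0,6,0,0,2.5,0,0,0,6,0,0,1,0,0,0,6,0,0,0.5,0,0,0,6,0,0,0.2,0,0,0,1,0,0,0,0,0,0,1,0,0,0,0,0,0,1,0,0,0,0,0,0,1,0,0,0,0,0,0], "squeeze": 15}}

```text
time: 3.65
tcp_pos: [0.3468, -0.3185, 0.006]
orientation: [[0.998, 0.07, 0.001], [0.07, -0.998, -0.001], [0.001, 0.001, -1.0]]
wrist_force: [0.5, 0.2, -0.3]
finger_gap: 0.0312
grasp_force: 0.0
```

{"method": "move_arm", "body": {"steps": [1,0,0,0,0,0,0,1,0,0,0,0,0,0,1,0,0,-2,0,0,0,1,0,0,-4,0,0,0,1,0,0,-4,0,0,0]}}

```text
time: 4.15
tcp_pos: [0.3459, -0.3177, 0.1062]
orientation: [[0.998, 0.07, -0.001], [0.07, -0.998, 0.001], [-0.001, -0.001, -1.0]]
wrist_force: [0.2, -0.1, 1.8]
finger_gap: 0.0202
grasp_force: 15.0
```

```bash
python3 - <<'E'
from h import *
plan([(0.456,-0.425,0.105,0)]);snap('wrist','w2.png')
E
```

```text
t 4.15 tcp [ 0.3459 -0.3177  0.1062] yaw 4.03 tilt [ 0.001 -0.001 -0.07 ] gap 0.0202 F [ 0.2 -0.1  1.8] grip 15.0
  -> (0.456, -0.425, 0.105, 0) turn [-0.0013  0.0014  0.0703] shift BEFORE-turn axes [10.23 11.47  0.09] AFTER-turn axes [11.01 10.73  0.12]
```

View pics/w2.png

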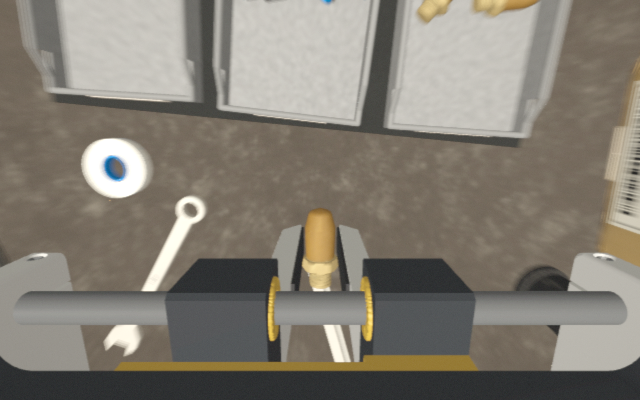

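The silencer is held at (320,245), with a gap of 20 mm. The next step is to place it in the front of the silencer bin.

{"method": "move_arm", "body": {"steps": [1,0,0,0,0,0,0.07,1,3.7,3.6,0,0,0,0,1,3.7,3.6,0,0,0,0,1,3.6,3.5,0,0,0,0,1,0,0,3,0,0,0,1,0,0,3,0,0,0,1,0,0,2,0,0,0,1,0,0,0.9,0,0,0,1,0,0,0.4,0,0,0,1,0,0,0,0,0,0,1,0,0,0,0,0,0]}}

```text
time: 5.3
tcp_pos: [0.4545, -0.4233, 0.0135]
orientation: [[1.0, -0.0, 0.001], [-0.0, -1.0, -0.001], [0.001, 0.001, -1.0]]
wrist_force: [-0.3, 0.1, -0.1]
finger_gap: 0.0203
grasp_force: 15.0
```

{"method": "move_arm", "body": {"steps": [4,0,0,0,0,0,0,4,0,0,0,0,0,0,4,0,0,-2,0,0,0,4,0,0,-4,0,0,0,6,0,0,-5,0,0,0,9.4,0,0,-5,0,0,0,9.4,0,0,-4,0,0,0,9.4,0,-5,0,0,0,0,9.4,0,-5,0,0,0,0,9.4,0,-5,0,0,0,0,9.4,0,-5,0,0,0,0,9.4,0,-5,0,0,0,0]}}

```text
time: 6.5
tcp_pos: [0.4536, -0.171, 0.213]
orientation: [[1.0, -0.0, 0.001], [-0.0, -1.0, -0.001], [0.001, 0.001, -1.0]]
wrist_force: [1.4, 0.6, 1.4]
finger_gap: 0.0938
grasp_force: 0.0
```

{"method": "move_arm", "body": {"steps": [9.4,0,-5,0,0,0,0,9.4,0,-5,0,0,0,0,9.4,0,-5,0,0,0,0,9.4,0,-2.7,0,0,0,0,9.4,0,0,0,0,0,0,9.4,0,0,0,0,0,0]}}

```text
time: 7.1
tcp_pos: [0.454, 0.0041, 0.2128]
orientation: [[1.0, 0.001, 0.001], [0.001, -1.0, -0.0], [0.001, 0.0, -1.0]]
wrist_force: [0.9, -0.7, -0.3]
finger_gap: 0.0939
grasp_force: 0.0
```

```bash
python3 - <<'E'
from h import *
s=status.read_state();plan([],s);P=wpose(s);snap('wrist','w3.png')
np.save('w3.npy',P)
for t in ['tee','gauge_bin']:
    print(t,[(np.round(d['position'],3).tolist(),round(d['confidence'],2),np.round(ppx(d['position'],P)).astype(int).tolist()) for d in look_for('wrist',t)[:5]])
E
```

```text
t 7.1 tcp [0.454  0.0041 0.2128] yaw 0.06 tilt [-0.     0.001 -0.001] gap 0.0939 F [ 0.9 -0.7 -0.3] grip 0.0
tee [([0.455, -0.007, 0.02], 0.97, [329, 183])]
gauge_bin [([0.498, -0.161, 0.008], 0.88, [454, 148])]
```

View pics/w3.png

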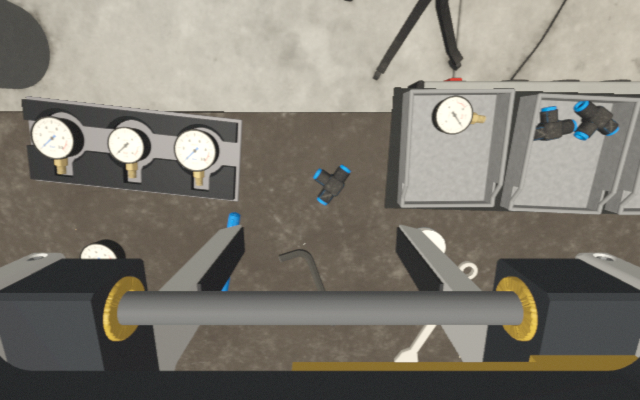

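The wrist view shows the tee's blue ends at (345,170), (323,200) and (317,174). The first two are the run and the third is the branch. The tray with the small gauge in the middle nest is at (128,148). I'll fit the tee's pose from the blue ends.

```bash
python3 - <<'E'
from h import *
P=np.load('w3.npy');im=cv2.imread('pics/w3.png');hsv=cv2.cvtColor(im,cv2.COLOR_BGR2HSV)
m=cv2.inRange(hsv,(95,120,60),(125,255,255));m[:,:290]=0;m[:,370:]=0;m[:150]=0;m[215:]=0
n,l,st,c=cv2.connectedComponentsWithStats(m)
W=[]
for i in range(1,n):
    if st[i,4]>8: W.append(px2w('wrist',*c[i],.012,P)[:2]);print(c[i],st[i,4],W[-1])
W=np.array(W)
if len(W)==3:
    d=[np.linalg.norm(W[(i+1)%3]-W[(i+2)%3]) for i in range(3)];k=int(np.argmax(d));print(d)
    a,b=W[(k+1)%3],W[(k+2)%3];mid=(a+b)/2;br=W[k]-mid;r=b-a;r/=np.linalg.norm(r);nrm=np.array([-r[1],r[0]]);nrm*=np.sign(nrm@br)
    o=mid+nrm*.008;yaw=np.degrees(np.arctan2(nrm[1],nrm[0]));print('origin',o,'branch yaw',yaw,br@r,br@nrm)
    plan([(*o,0.06,yaw-90)])
E
```

```text
[344.6222 168.4444] 45 [ 0.4727 -0.0261]
[317.1739 173.3478] 46 [0.4665 0.008 ]
[321.4054 201.    ] 37 [0.431  0.0027]
[np.float64(0.03590333318343483), np.float64(0.05064146432852194), np.float64(0.034675780487213786)]
origin [ 0.4564 -0.0051] branch yaw 55.381129941165014 0.0008554213669775364 0.024573528846906837
t 7.25 tcp [0.454  0.0029 0.2125] yaw -0.1 tilt [-0.     0.     0.002] gap 0.0941 F [-0.   0.2 -0.5] grip 0.0
  -> (np.float64(0.45640941195868645), np.float64(-0.005119185748624119), 0.06, np.float64(-34.618870058834986)) turn [ 0.0002 -0.0001  0.6024] shift BEFORE-turn axes [ 0.24  0.8  15.25] AFTER-turn axes [ 0.65  0.52 15.25]
```

{"method": "move_arm", "body": {"steps": [7,0.25,0.8,0,0,0,0.15,7,0,0,4,0,0,0.15,7,0,0,5,0,0,0.15,7,0,0,5,0,0,0.15,7,0,0,4,0,0,0,7,0,0,2,0,0,0,7,0,0,0.6,0,0,0,2,0,0,0.2,0,0,0,2,0,0,0,0,0,0,2,0,0,0,0,0,0,2,0,0,0,0,0,0,2,0,0,0,0,0,0]}}

```text
time: 8.45
tcp_pos: [0.4569, -0.004, 0.0052]
orientation: [[0.825, -0.565, 0.001], [-0.565, -0.825, -0.0], [0.001, -0.001, -1.0]]
wrist_force: [0.9, -0.9, 6.2]
finger_gap: 0.0341
grasp_force: 15.0
```

{"method": "move_arm", "body": {"steps": [2,0,0,0,0,0,0,2,0,0,-2,0,0,0,2,0,0,-4,0,0,0,2,0,0,-4,0,0,0,2,0,0,0,0,0,0]}}

```text
time: 8.95
tcp_pos: [0.4591, -0.0037, 0.109]
orientation: [[0.825, -0.565, 0.007], [-0.565, -0.825, 0.0], [0.006, -0.004, -1.0]]
wrist_force: [-0.5, -0.6, -0.4]
finger_gap: 0.0344
grasp_force: 15.0
```

```bash
python3 - <<'E'
from h import *
plan([(0.456,-0.289,0.1,-34.6),(0.456,-0.289,0.1,0)])
E
```

```text
t 8.95 tcp [ 0.4591 -0.0037  0.109 ] yaw -34.39 tilt [0.002 0.007 0.6  ] gap 0.0344 F [-0.5 -0.6 -0.4] grip 15.0
  -> (0.456, -0.289, 0.1, -34.6) turn [-0.004  -0.0058  0.0037] shift BEFORE-turn axes [15.85 23.73  0.9 ] AFTER-turn axes [15.95 23.66  0.9 ]
  -> (0.456, -0.289, 0.1, 0) turn [ 0.      0.     -0.6039] shift BEFORE-turn axes [0. 0. 0.] AFTER-turn axes [0. 0. 0.]
```

{"method": "move_arm", "body": {"steps": [2,0,0,0,0,0,-0.15,2,0,0,0,0,0,-0.15,2,0,0,0,0,0,-0.15,2,0,0,0,0,0,-0.15,2,-0.3,4.7,0,0,0,0,2,0,4.8,0,0,0,0,2,0,4.8,0,0,0,0,2,0,4.8,0,0,0,0,2,0,4.7,0,0,0,0,2,0,4.7,0,0,0,0,2,0,0,4,0,0,0,2,0,0,2.5,0,0,0]}}

```text
time: 10.15
tcp_pos: [0.4526, -0.2903, 0.0377]
orientation: [[1.0, -0.003, -0.0], [-0.003, -1.0, -0.0], [-0.0, 0.0, -1.0]]
wrist_force: [1.2, 0.0, -0.3]
finger_gap: 0.0345
grasp_force: 15.0
```

{"method": "move_arm", "body": {"steps": [2,0,0,2,0,0,0,2,0,0,0.9,0,0,0,2,0,0,0.2,0,0,0,2,0,0,0,0,0,0,2,0,0,0,0,0,0]}}

```text
time: 10.65
tcp_pos: [0.4537, -0.2889, 0.0088]
orientation: [[1.0, 0.0, 0.0], [0.0, -1.0, -0.0], [0.0, 0.0, -1.0]]
wrist_force: [0.6, 0.1, -0.1]
finger_gap: 0.0348
grasp_force: 15.0
```

```bash
python3 - <<'E'
from h import *
plan([(0.47,0.24,0.21,0)])
E
```

```text
t 10.65 tcp [ 0.4537 -0.2889  0.0088] yaw 0.02 tilt [-0.  0. -0.] gap 0.0348 F [ 0.6  0.1 -0.1] grip 15.0
  -> (0.47, 0.24, 0.21, 0) turn [ 0.0002 -0.0004  0.0003] shift BEFORE-turn axes [  1.65 -52.88 -20.13] AFTER-turn axes [  1.63 -52.89 -20.12]
```

{"method": "move_arm", "body": {"steps": [6,0,0,0,0,0,0,6,0,0,0,0,0,0,6,0,0,-3,0,0,0,6,0,0,-5,0,0,0,9.4,0,0,-5,0,0,0,9.4,0,-1,-5,0,0,0,9.4,0,-5,-3.2,0,0,0,9.4,0,-5,0,0,0,0,9.4,0,-5,0,0,0,0,9.4,0,-5,0,0,0,0,9.4,0,-5,0,0,0,0,9.4,0,-5,0,0,0,0]}}

```text
time: 11.85
tcp_pos: [0.4531, 0.0149, 0.2149]
orientation: [[1.0, -0.0, 0.001], [-0.0, -1.0, -0.0], [0.001, 0.0, -1.0]]
wrist_force: [1.0, -0.0, -0.6]
finger_gap: 0.0944
grasp_force: 0.0
```

{"method": "move_arm", "body": {"steps": [9.4,-0.7,-5,0,0,0,0,9.4,-0.7,-5,0,0,0,0,9.4,-0.7,-5,0,0,0,0,9.4,-0.7,-5,0,0,0,0,9.4,-0.7,-4.9,0,0,0,0,9.4,0,0,0,0,0,0,9.4,0,0,0,0,0,0,9.4,0,0,0,0,0,0]}}

```text
time: 12.65
tcp_pos: [0.419, 0.2591, 0.2143]
orientation: [[1.0, -0.001, -0.0], [-0.001, -1.0, -0.001], [-0.0, 0.001, -1.0]]
wrist_force: [-0.2, -0.5, 0.1]
finger_gap: 0.0942
grasp_force: 0.0
```

```bash
python3 - <<'E'
from h import *
s=status.read_state();plan([],s);P=wpose(s);snap('wrist','w4.png')
np.save('w4.npy',P)
for t in ['kit_tray','small_gauge','large_gauge','kept_gauge_1']:
    print(t,[(np.round(d['position'],3).tolist(),round(d['confidence'],2),np.round(ppx(d['position'],P)).astype(int).tolist()) for d in look_for('wrist',t)[:5]])
a=cv2.imread('pics/w4.png')[60:300,140:460];cv2.imwrite('pics/w4c.png',cv2.resize(a,None,fx=2.5,fy=2.5,interpolation=cv2.INTER_CUBIC))
E
```

```text
t 12.65 tcp [0.419  0.2591 0.2143] yaw -0.06 tilt [-0.001 -0.     0.001] gap 0.0942 F [-0.2 -0.5  0.1] grip 0.0
kit_tray [([0.488, 0.246, 0.014], 0.79, [331, 127]), ([0.496, 0.155, 0.024], 0.42, [409, 120])]
small_gauge [([0.497, 0.237, 0.024], 0.71, [339, 119])]
large_gauge [([0.35, 0.293, 0.022], 0.63, [294, 237])]
kept_gauge_1 [([0.506, 0.322, 0.023], 0.9, [266, 111]), ([0.492, 0.158, 0.023], 0.83, [407, 123]), ([0.214, 0.398, 0.022], 0.79, [220, 329])]
```

View pics/w4c.png

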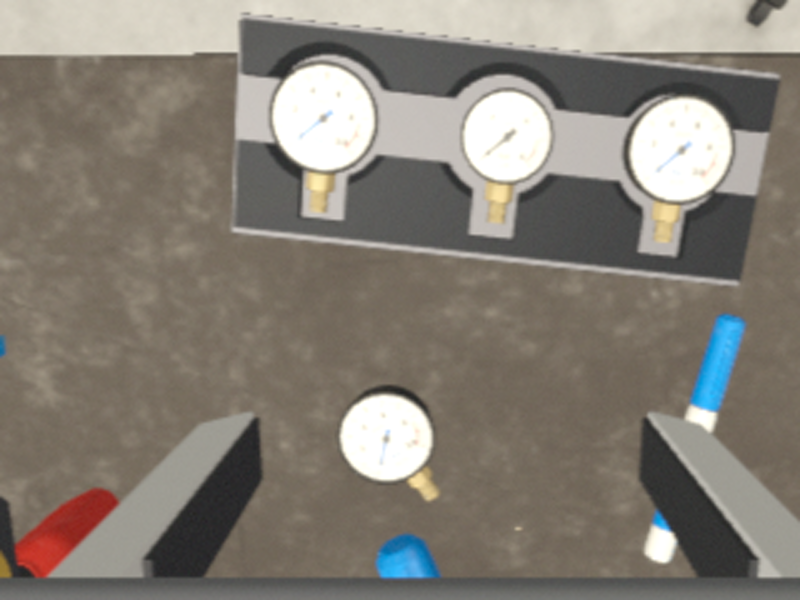

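The enlarged crop shows the middle gauge with the smaller dial, at (506,136), 92 px across against 108 px for its neighbours at (324,118) and (682,150). The loose gauge at (387,437) is white-dialled and 95 px across while about 11 % farther away, so it is the large one. I'll fit the dials and tray corners.

```bash
python3 - <<'E'
from h import *
P=np.load('w4.npy');im=cv2.imread('pics/w4.png');hsv=cv2.cvtColor(im,cv2.COLOR_BGR2HSV)
m=cv2.inRange(hsv,(0,0,190),(180,40,255));m=cv2.morphologyEx(m,cv2.MORPH_CLOSE,np.ones((5,5)))
D={}
for n,(u,v),z in [('L',(266,111),.027),('M',(343,114),.027),('R',(412,120),.027),('loose',(294,235),.023)]:
    w=np.zeros_like(m);cv2.circle(w,(int(u+.5),int(v+.5)),25,255,-1)
    cs,_=cv2.findContours(m&w,cv2.RETR_EXTERNAL,cv2.CHAIN_APPROX_NONE);c=max(cs,key=cv2.contourArea)
    pts=np.array([px2w('wrist',*q[0],z,P)[:2] for q in cv2.convexHull(c)])
    (cx,cy),r=cv2.minEnclosingCircle((pts*1000).astype(np.float32));mm=cv2.moments(c)
    D[n]=np.array([cx,cy])/1000;print(n,D[n],'dia',2*r,px2w('wrist',mm['m10']/mm['m00'],mm['m01']/mm['m00'],z,P)[:2])
C=[px2w('wrist',140+a/2.5,60+b/2.5,.014,P)[:2] for a,b in [(243,14),(778,76),(738,283),(233,232)]]
print(np.array(C),'ctr',np.mean(C,0),[np.linalg.norm(C[i]-C[(i+1)%4]) for i in range(4)])
t=D['L']-D['R'];y=np.degrees(np.arctan2(t[1],t[0]))-90;c=(C[0]+C[3]-C[1]-C[2]);y2=np.degrees(np.arctan2(c[1],c[0]))-90
print('yaw dials',y,'corners',y2,np.linalg.norm(t))
ex=np.array([np.cos(np.radians(y)),np.sin(np.radians(y))]);print('tray centre from L,R',(D['L']+D['R'])/2-.009*ex,'nest centre from corners',np.mean(C,0)+.009*ex)
st=px2w('wrist',140+429/2.5,60+494/2.5,.012,P)[:2];st2=px2w('wrist',140+418/2.5,60+478/2.5,.012,P)[:2];d=D['loose']-st;print('loose stem end',st,'yaw',np.degrees(np.arctan2(d[1],d[0])),np.linalg.norm(d))
E
```

```text
L [0.5058 0.3213] dia 57.42947006225586 [0.5092 0.3193]
M [0.5017 0.2328] dia 57.63874435424805 [0.503  0.2339]
R [0.4958 0.1559] dia 52.1710319519043 [0.4957 0.154 ]
loose [0.3539 0.2927] dia 46.77598571777344 [0.354  0.2927]
[[0.5564 0.3545]
 [0.529  0.1057]
 [0.4314 0.1159]
 [0.4569 0.3659]] ctr [0.4934 0.2355] [np.float64(0.2503336131062969), np.float64(0.09815681572737048), np.float64(0.2512673482338336), np.float64(0.10012515002666228)]
yaw dials -3.4772104610012917 corners -6.045875618548493 0.1657820110454582
tray centre from L,R [0.4918 0.2391] nest centre from corners [0.5024 0.235 ]
loose stem end [0.3174 0.2708] yaw 30.964833184584034 0.042560072765863606
```

```bash
python3 - <<'E'
from h import *
P=np.load('w4.npy');im=cv2.imread('pics/w4.png');g=im.min(2)
D={}
for n,(u,v),z in [('L',(269.6,107.2),.027),('M',(342.4,114.4),.027),('R',(412.8,120),.027),('loose',(294.8,234.8),.023)]:
    w=np.zeros_like(g);cv2.circle(w,(int(u+.5),int(v+.5)),25,255,-1)
    for th in (195,205,215):
        m=cv2.morphologyEx(((g>th)*255).astype(np.uint8)&w,cv2.MORPH_OPEN,np.ones((3,3)));cs,_=cv2.findContours(m,cv2.RETR_EXTERNAL,cv2.CHAIN_APPROX_NONE);c=cv2.convexHull(max(cs,key=cv2.contourArea))
        e=cv2.fitEllipse(c);p=px2w('wrist',*e[0],z,P)[:2];print(n,th,np.round(e[0],1),np.round(e[1],1),p)
    D[n]=px2w('wrist',u,v,z,P)[:2];print('   manual',D[n])
t=D['L']-D['R'];print(np.linalg.norm(t),np.degrees(np.arctan2(t[1],t[0]))-90)
E
```

```text
L 195 [268.9 106.6] [39.8 41.9] [0.5104 0.3178]
L 205 [268.8 106.5] [39.5 41.7] [0.5105 0.3179]
L 215 [268.8 106.6] [39.2 41.4] [0.5104 0.3179]
   manual [0.5097 0.317 ]
M 195 [342.4 114.1] [34.3 35.5] [0.502  0.2336]
M 205 [342.3 114. ] [33.9 35.2] [0.5021 0.2337]
M 215 [342.2 114.1] [33.7 35. ] [0.502  0.2338]
   manual [0.5017 0.2335]
R 195 [411.8 119.3] [38.5 41.6] [0.4961 0.1532]
R 205 [411.8 119.3] [38.4 41.3] [0.4961 0.1533]
R 215 [411.7 119.4] [38.2 41.1] [0.4961 0.1534]
   manual [0.4953 0.1521]
loose 195 [293.9 234.6] [33.4 35.9] [0.354  0.2928]
loose 205 [293.9 234.6] [33.2 35.5] [0.354  0.2928]
loose 215 [293.9 234.6] [33.2 35.3] [0.354  0.2929]
   manual [0.3537 0.2917]
0.16556321343521818 -4.985071944243941
```

```bash
python3 - <<'E'
from h import *
plan([(0.502,0.2338,0.11,-5.2)])
# red bottle in side view: base/top
b=px2w('side',220+345/3,120+555/3,0);t=px2w('side',220+345/3,120+465/3,0);o=np.array(cams.camera_model('side')['pose'])[:3,3]
print(b,t,'h',o[2]*(b[1]-t[1])/(o[1]-t[1]))
E
```

```text
t 12.9 tcp [0.4191 0.2593 0.2146] yaw -0.09 tilt [-0.     0.     0.001] gap 0.0939 F [-0.4  0.  -0.2] grip 0.0
  -> (0.502, 0.2338, 0.11, -5.2) turn [ 0.0001 -0.0004  0.0893] shift BEFORE-turn axes [ 8.29  2.54 10.46] AFTER-turn axes [ 8.48  1.79 10.46]
[0.2991 0.4676 0.    ] [0.3022 0.3378 0.    ] h 0.10632240200966435
```

{"method": "move_arm", "body": {"steps": [5.8,2.8,0.85,3.5,0,0,0.089,5.8,2.85,0.6,3.5,0,0,0,5.8,2.85,0.6,3.5,0,0,0,5.8,0,0,0,0,0,0,5.8,0,0,0,0,0,0,5.8,0,0,0,0,0,0]}}

```text
time: 13.5
tcp_pos: [0.5023, 0.2351, 0.1104]
orientation: [[0.996, -0.089, 0.001], [-0.089, -0.996, 0.001], [0.001, -0.001, -1.0]]
wrist_force: [-0.7, 0.3, 0.3]
finger_gap: 0.0583
grasp_force: 0.0
```

```bash
cat >> h.py <<'E'
def dial(im,P,guess,z,r=45,th=205):
    u,v=ppx((*guess,z),P);g=im.min(2);w=np.zeros_like(g);cv2.circle(w,(int(u),int(v)),r,255,-1)
    m=cv2.morphologyEx(((g>th)*255).astype(np.uint8)&w,cv2.MORPH_OPEN,np.ones((3,3)));cs,_=cv2.findContours(m,cv2.RETR_EXTERNAL,cv2.CHAIN_APPROX_NONE);c=cv2.convexHull(max(cs,key=cv2.contourArea))
    e=cv2.fitEllipse(c);return px2w('wrist',*e[0],z,P)[:2],np.round(e[0],1),np.round(e[1],1)
E
python3 - <<'E'
from h import *
s=status.read_state();P=wpose(s);snap('wrist','w5.png');im=cv2.imread('pics/w5.png')
for n,g in [('M',(.502,.2338)),('L',(.5104,.3179)),('R',(.4961,.1533))]:
    try: print(n,dial(im,P,g,.027,30))
    except Exception as e: print(n,e)
plan([(.502,.2338,.01,-5.2)])
np.save('w5.npy',P)
E
```

```text
M (array([0.5025, 0.2336]), array([322.3, 206.8]), array([42.3, 43.7]))
L (array([0.5108, 0.3176]), array([226.9, 205.8]), array([47.7, 51.8]))
R (array([0.4966, 0.1532]), array([413.5, 205.4]), array([48. , 51.7]))
t 13.55 tcp [0.5024 0.2352 0.1107] yaw -5.06 tilt [0.001 0.002 0.088] gap 0.058 F [-1.1  0.1 -0.2] grip 0.0
  -> (0.502, 0.2338, 0.01, -5.2) turn [-0.0008 -0.0015  0.0024] shift BEFORE-turn axes [-0.04  0.15 10.07] AFTER-turn axes [-0.03  0.14 10.07]
```

View pics/w5.png

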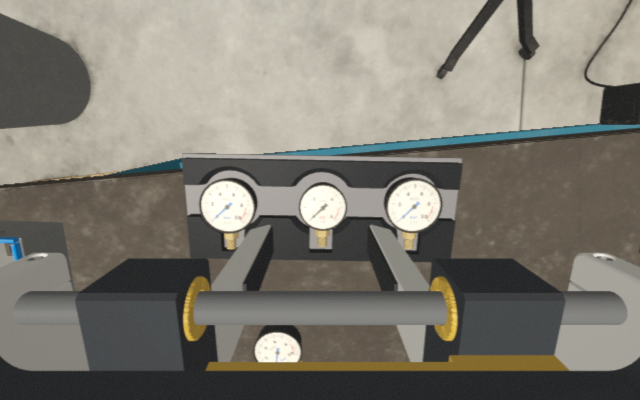

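Wrist view: the small gauge is centred at (322,207) between the fingers, and its neighbours at (227,206) and (413,205) are clear. Descending to grip it.

{"method": "move_arm", "body": {"steps": [5.8,0,0.15,3,0,0,0,5.8,0,0,3,0,0,0,5.8,0,0,2,0,0,0,5.8,0,0,1.2,0,0,0,5.8,0,0,0.6,0,0,0,5.8,0,0,0.2,0,0,0,3,0,0,0,0,0,0,3,0,0,0,0,0,0,3,0,0,0,0,0,0,3,0,0,0,0,0,0], "squeeze": 15}}

```text
time: 14.55
tcp_pos: [0.5029, 0.2333, 0.0102]
orientation: [[0.996, -0.089, 0.001], [-0.089, -0.996, 0.0], [0.001, -0.0, -1.0]]
wrist_force: [-0.5, -0.6, 7.3]
finger_gap: 0.0412
grasp_force: 15.0
```

```bash
python3 - <<'E'
from h import *
plan([])
E
```

```text
t 14.55 tcp [0.5029 0.2333 0.0102] yaw -5.11 tilt [0.    0.001 0.089] gap 0.0412 F [-0.5 -0.6  7.3] grip 15.0
```

{"method": "move_arm", "body": {"steps": [3,0,0,-0.5,0,0,0,3,0,0,-1.5,0,0,0,3,0,0,-3,0,0,0,3,0,0,-4,0,0,0,3,0,0,-4,0,0,0.089,3,0,4,0,0,0,0,3,0,4.5,0,0,0,0,3,0,4.5,0,0,0,0,3,-0.7,4.5,0,0,0,0,3,-0.7,4.5,0,0,0,0,3,-0.7,4.5,0,0,0,0,3,-0.7,4.5,0,0,0,0]}}

```text
time: 15.75
tcp_pos: [0.4191, -0.0684, 0.1406]
orientation: [[0.984, -0.177, 0.001], [-0.177, -0.984, -0.0], [0.001, -0.0, -1.0]]
wrist_force: [0.9, 0.4, -1.0]
finger_gap: 0.0411
grasp_force: 15.0
```

{"method": "move_arm", "body": {"steps": [3,0,4.4,0,0,0,0,3,0,3,0,0,0,-0.089,3,0,0,0,0,0,-0.089,3,0,0,0,0,0,0]}}

```text
time: 16.15
tcp_pos: [0.4067, -0.1404, 0.1403]
orientation: [[1.0, 0.0, 0.001], [0.0, -1.0, -0.0], [0.001, 0.0, -1.0]]
wrist_force: [-0.3, -0.2, -1.1]
finger_gap: 0.041
grasp_force: 15.0
```

```bash
python3 - <<'E'
from h import *
s=status.read_state();P=wpose(s);snap('wrist','w6.png');plan([(.475,-.151,.14,0)],s);np.save('w6.npy',P)
E
```

```text
t 16.15 tcp [ 0.4067 -0.1404  0.1403] yaw 0.01 tilt [-0.     0.001 -0.   ] gap 0.041 F [-0.3 -0.2 -1.1] grip 15.0
  -> (0.475, -0.151, 0.14, 0) turn [ 0.0001 -0.0009  0.0001] shift BEFORE-turn axes [6.83 1.06 0.04] AFTER-turn axes [6.83 1.06 0.03]
```

View pics/w6.png

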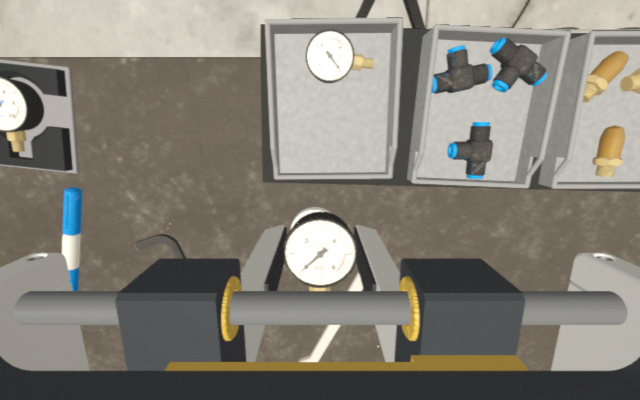

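Wrist view: the tee at (475,152) and the silencer at (610,150) lie in their bins. The small gauge is held level, the gauge bin's front rim runs (272,180)–(396,178), and the fixed gauge is at (330,56).

```bash
python3 - <<'E'
from h import *
P=np.load('w6.npy')
for n,u,v,z in [('fl',272,180,.02),('fr',396,178,.02),('bl',265,20,.032),('br',402,18,.032),('fixed ctr',330,56,.026),('fixed low',330,82,.026)]: print(n,px2w('wrist',u,v,z,P))
E
```

```text
fl [ 0.4247 -0.0926  0.02  ]
fr [ 0.4267 -0.215   0.02  ]
bl [ 0.5636 -0.0936  0.032 ]
br [ 0.565  -0.2092  0.032 ]
fixed ctr [ 0.5367 -0.1489  0.026 ]
fixed low [ 0.5151 -0.149   0.026 ]
```

{"method": "move_arm", "body": {"steps": [3,3.7,0.6,0,0,0,0,3,3.6,0.6,0,0,0,0,3,0,0,3,0,0,0,3,0,0,3,0,0,0,3,0,0,3,0,0,0,3,0,0,2,0,0,0,3,0,0,1,0,0,0,3,0,0,0.6,0,0,0,3,0,0,0.2,0,0,0,3,0,0,0.1,0,0,0,3,0,0,0,0,0,0,3,0,0,0,0,0,0]}}

```text
time: 17.4
tcp_pos: [0.4804, -0.1514, 0.0119]
orientation: [[1.0, -0.0, 0.001], [-0.0, -1.0, -0.0], [0.001, 0.0, -1.0]]
wrist_force: [-3.0, 4.2, 7.4]
finger_gap: 0.0413
grasp_force: 15.0
```

```bash
python3 - <<'E'
from h import *
plan([])
E
```

```text
t 17.4 tcp [ 0.4804 -0.1514  0.0119] yaw -0.01 tilt [-0.     0.001  0.   ] gap 0.0413 F [-3.   4.2  7.4] grip 15.0
```

{"method": "move_arm", "body": {"steps": [5,0,0,0,0,0,0,5.5,0,0,0,0,0,0,5.5,0,0,-1,0,0,0,5.5,0,0,-3,0,0,0,5.5,0,0,-4,0,0,0,6,-2,0,-5,0,0,0,7,-3,0,-4,0,0,0,8,-3,-2,0,0,0,0,8,0,0,0,0,0,0]}}

```text
time: 18.3
tcp_pos: [0.3987, -0.1309, 0.1787]
orientation: [[1.0, -0.0, 0.001], [-0.0, -1.0, -0.002], [0.001, 0.002, -1.0]]
wrist_force: [-0.4, -0.4, -1.7]
finger_gap: 0.0786
grasp_force: 0.0
```

```bash
python3 - <<'E'
from h import *
s=status.read_state();snap('wrist','w7.png',(150,0,490,240),2);plan([(.36,.28,.2,0)],s)
E
```

```text
t 18.3 tcp [ 0.3987 -0.1309  0.1787] yaw -0.01 tilt [-0.002  0.001  0.   ] gap 0.0786 F [-0.4 -0.4 -1.7] grip 0.0
  -> (0.36, 0.28, 0.2, 0) turn [ 0.0023 -0.0014 -0.0001] shift BEFORE-turn axes [ -3.87 -41.09  -2.23] AFTER-turn axes [ -3.87 -41.09  -2.13]
```

View pics/w7.png

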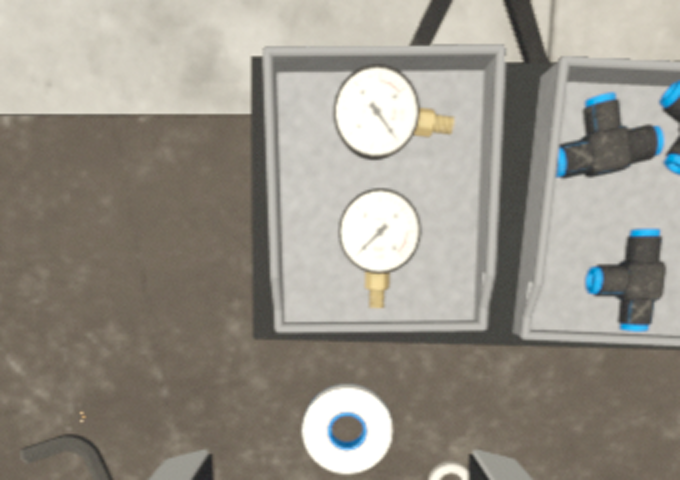

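The small gauge lies flat with its dial up and its stem to the front, at crop (380,232). Going to the large gauge.

{"method": "move_arm", "body": {"steps": [8,1.7,-4.5,0,0,0,0,8,1.7,-4.5,0,0,0,0,8,1.7,-4.5,0,0,0,0,8,0,-4.8,0,0,0,0,8,0,-4.8,0,0,0,0,8,0,-4.8,0,0,0,0,8,-2.5,-4.1,0,0,0,0,8,-2.5,-4.1,0,0,0,0,8,-2.5,-4.1,0,0,0,0,8,0,0,0,0,0,-0.135,8,0,0,0,0,0,-0.135,8,0,0,0,0,0,-0.135]}}

```text
time: 19.55
tcp_pos: [0.3773, 0.271, 0.1771]
orientation: [[0.916, 0.4, -0.0], [0.4, -0.916, 0.001], [-0.0, -0.001, -1.0]]
wrist_force: [0.1, -0.8, -0.4]
finger_gap: 0.0798
grasp_force: 0.0
```

{"method": "move_arm", "body": {"steps": [8,0,0,0,0,0,-0.135,8,0,0,0,0,0,0,8,0,0,0,0,0,0]}}

```text
time: 19.85
tcp_pos: [0.3775, 0.2703, 0.177]
orientation: [[0.86, 0.51, -0.0], [0.51, -0.86, 0.0], [0.0, -0.001, -1.0]]
wrist_force: [0.3, -0.0, 0.6]
finger_gap: 0.08
grasp_force: 0.0
```

```bash
python3 - <<'E'
from h import *
s=status.read_state();P=wpose(s);snap('wrist','w8.png');im=cv2.imread('pics/w8.png');np.save('w8.npy',P)
plan([(.354,.293,.1,31)],s);print(ppx((.354,.293,.023),P),dial(im,P,(.354,.293),.023,40))
# brass stem mask
u,v=ppx((.354,.293,.023),P);h=cv2.cvtColor(im,cv2.COLOR_BGR2HSV);m=cv2.inRange(h,(12,70,90),(32,255,255));w=np.zeros_like(m);cv2.circle(w,(int(u),int(v)),60,255,-1);m&=w
n,l,st,c=cv2.connectedComponentsWithStats(m);k=1+np.argmax(st[1:,4]);ys,xs=np.nonzero(l==k);print(st[k],c[k])
W=np.array([px2w('wrist',a,b,.011,P)[:2] for a,b in zip(xs,ys)]);q=W.mean(0);vv=np.linalg.svd(W-q)[2][0];d=dial(im,P,(.354,.293),.023,40)[0]-q
print('stem mean',q,'yaw pca',np.degrees(np.arctan2(vv[1],vv[0])),'yaw ctr',np.degrees(np.arctan2(d[1],d[0])),np.linalg.norm(d))
a=im[100:300,200:440];cv2.imwrite('pics/w8c.png',cv2.resize(a,None,fx=2.5,fy=2.5,interpolation=cv2.INTER_CUBIC))
E
```

```text
t 19.85 tcp [0.3775 0.2703 0.177 ] yaw 30.68 tilt [ 0.001 -0.    -0.536] gap 0.08 F [ 0.3 -0.   0.6] grip 0.0
  -> (0.354, 0.293, 0.1, 31) turn [-0.0005 -0.     -0.0055] shift BEFORE-turn axes [-0.86 -3.15  7.7 ] AFTER-turn axes [-0.84 -3.16  7.7 ]
(np.float64(291.3055834803857), np.float64(198.33081853422829)) (array([0.3537, 0.2932]), array([291. , 198.4]), array([39.5, 40.9]))
[287 220  13  15 145] [293.5241 225.9379]
stem mean [0.3231 0.2738] yaw pca -144.17706599882268 yaw ctr 32.30753426872787 0.03621104324480342
```

View pics/w8c.png

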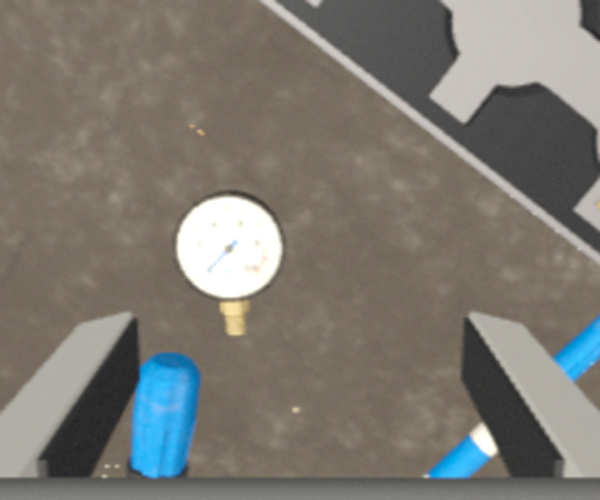

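Wrist crop: the large gauge's dial is at (229,245) and its stem tip at (234,333), which gives a yaw of about 33°. The screwdriver handle at (165,400) is clear of the fingers.

{"method": "move_arm", "body": {"steps": [6.8,0,0,0,0,0,-0.04,6.8,-0.4,-1.6,3,0,0,0,6.8,-0.35,-1.6,4,0,0,0,6.8,0,0,4,0,0,0,6.8,0,0,3,0,0,0,6.8,0,0,2,0,0,0,6.8,0,0,0.8,0,0,0,6.8,0,0,0.3,0,0,0,4,0,0,0,0,0,0,4,0,0,0,0,0,0,4,0,0,0,0,0,0,4,0,0,0,0,0,0]}}

```text
time: 21.1
tcp_pos: [0.354, 0.2932, 0.0067]
orientation: [[0.837, 0.548, 0.001], [0.548, -0.837, 0.001], [0.002, 0.0, -1.0]]
wrist_force: [-1.1, -1.0, 9.4]
finger_gap: 0.0485
grasp_force: 15.0
```

{"method": "move_arm", "body": {"steps": [4,0,0,0,0,0,0]}}

```text
time: 21.2
tcp_pos: [0.354, 0.2931, 0.0067]
orientation: [[0.837, 0.548, 0.001], [0.548, -0.837, 0.001], [0.002, 0.0, -1.0]]
wrist_force: [-0.2, -0.2, 8.4]
finger_gap: 0.0485
grasp_force: 15.0
```

```bash
python3 - <<'E'
from h import *
plan([(.43,.22,.12,33),(.43,.22,.12,-5),(.5037,.2354,.12,-5)])
E
```

```text
t 21.2 tcp [0.354  0.2931 0.0067] yaw 33.21 tilt [ 0.     0.002 -0.58 ] gap 0.0485 F [-0.2 -0.2  8.4] grip 15.0
  -> (0.43, 0.22, 0.12, 33) turn [ 0.0002 -0.0016  0.0036] shift BEFORE-turn axes [  2.37  10.28 -11.33] AFTER-turn axes [  2.39  10.27 -11.33]
  -> (0.43, 0.22, 0.12, -5) turn [0.     0.     0.6632] shift BEFORE-turn axes [0. 0. 0.] AFTER-turn axes [0. 0. 0.]
  -> (0.5037, 0.2354, 0.12, -5) turn [0. 0. 0.] shift BEFORE-turn axes [ 7.21 -2.18  0.  ] AFTER-turn axes [ 7.21 -2.18  0.  ]
```

{"method": "move_arm", "body": {"steps": [4,0,0,-0.5,0,0,0,4,0,0,-2,0,0,0,4,0,0,-3.5,0,0,0,4,0,0,-4,0,0,0,4,0.8,3.4,-1.3,0,0,0,4,0.8,3.4,0,0,0,0,4,0.8,3.4,0,0,0,0.133,4,0,0,0,0,0,0.133,4,0,0,0,0,0,0.133,4,0,0,0,0,0,0.133,4,0,0,0,0,0,0.133,4,0,0,0,0,0,0]}}

```text
time: 22.4
tcp_pos: [0.4293, 0.2206, 0.1193]
orientation: [[0.996, -0.087, 0.0], [-0.087, -0.996, -0.0], [0.0, 0.0, -1.0]]
wrist_force: [-0.4, -0.4, -1.0]
finger_gap: 0.048
grasp_force: 15.0
```

{"method": "move_arm", "body": {"steps": [4,0,0,0,0,0,0,4,0,0,0,0,0,0]}}

```text
time: 22.6
tcp_pos: [0.4293, 0.2206, 0.119]
orientation: [[0.997, -0.082, 0.0], [-0.082, -0.997, 0.0], [0.0, -0.0, -1.0]]
wrist_force: [-0.9, 0.3, -0.4]
finger_gap: 0.0483
grasp_force: 15.0
```

```bash
python3 - <<'E'
from h import *
s=status.read_state();P=wpose(s);snap('wrist','w9.png');im=cv2.imread('pics/w9.png');np.save('w9.npy',P)
a=im[80:300,170:470];cv2.imwrite('pics/w9c.png',cv2.resize(a,None,fx=2.6,fy=2.6,interpolation=cv2.INTER_CUBIC))
for g in [(.5108,.3176),(.4966,.1532)]: print(dial(im,P,g,.027,30))
plan([(.5037,.2354,.05,-5)],s)
E
```

```text
(array([0.5105, 0.3175]), array([200.3, 122.1]), array([51.4, 56.2]))
(array([0.4963, 0.1532]), array([392.7, 123. ]), array([52.1, 55.3]))
t 22.6 tcp [0.4293 0.2206 0.119 ] yaw -4.68 tilt [0.    0.    0.082] gap 0.0483 F [-0.9  0.3 -0.4] grip 15.0
  -> (0.5037, 0.2354, 0.05, -5) turn [-0.0001 -0.0001  0.0056] shift BEFORE-turn axes [ 7.29 -2.08  6.9 ] AFTER-turn axes [ 7.28 -2.12  6.9 ]
```

View pics/w9c.png

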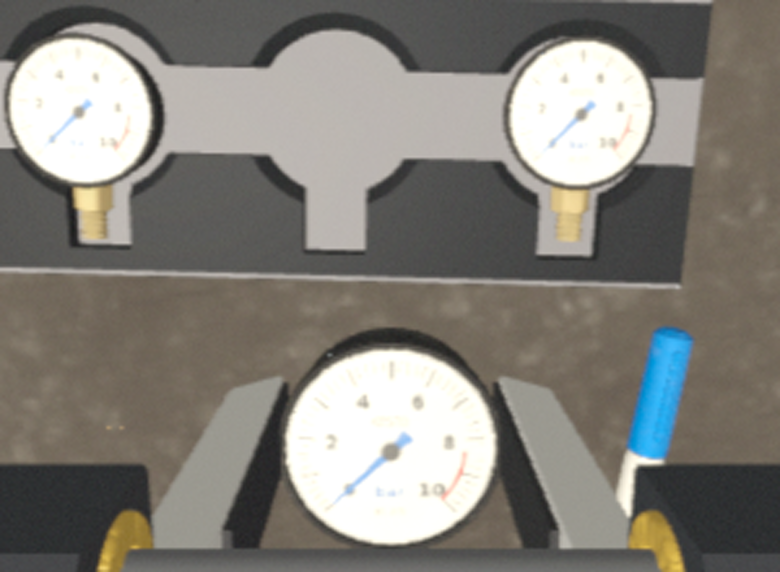

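Wrist crop: the gauge is held level, its dial figures square to the tool. The freed nest is centred at about (335,112), with its slot at columns 305–366. I'll check the nest centre.

```bash
python3 - <<'E'
from h import *
P=np.load('w9.npy');f=lambda a,b,z=.004:px2w('wrist',170+a/2.6,80+b/2.6,z,P)[:2]
print('nest',f(335.5,112.5),'slot end ctr',f(335.5,248),'top',f(335,30))
print('held dial',px2w('wrist',170+391/2.6,80+446/2.6,.119-.0067+.023,P)[:2])
E
```

```text
nest [0.5029 0.2347] slot end ctr [0.4542 0.2395] top [0.5308 0.2321]
held dial [0.4295 0.2208]
```

{"method": "move_arm", "body": {"steps": [4,0,0,0,0,0,0.0126,4,2.4,-0.7,0,0,0,0,4,2.4,-0.7,0,0,0,0,4,2.4,-0.7,0,0,0,0,4,0,0,3,0,0,0,4,0,0,3,0,0,0,4,0,0,2,0,0,0,4,0,0,1,0,0,0,4,0,0,0.5,0,0,0,4,0,0,0,0,0,0,4,0,0,0,0,0,0]}}

```text
time: 23.75
tcp_pos: [0.5036, 0.2348, 0.0248]
orientation: [[0.995, -0.097, 0.001], [-0.097, -0.995, 0.0], [0.001, -0.001, -1.0]]
wrist_force: [-0.2, 0.1, -1.2]
finger_gap: 0.0484
grasp_force: 15.0
```

```bash
python3 - <<'E'
from h import *
plan([(.503,.235,.0112,-5.4)])
E
```

```text
t 23.75 tcp [0.5036 0.2348 0.0248] yaw -5.59 tilt [0.001 0.001 0.097] gap 0.0484 F [-0.2  0.1 -1.2] grip 15.0
  -> (0.503, 0.235, 0.0112, -5.4) turn [-0.0006 -0.001  -0.0032] shift BEFORE-turn axes [-0.06 -0.01  1.36] AFTER-turn axes [-0.06 -0.01  1.36]
```

{"method": "move_arm", "body": {"steps": [4,-0.05,0,0.5,0,0,0,4,0,0,0.4,0,0,0,4,0,0,0.3,0,0,0,4,0,0,0.1,0,0,0,4,0,0,0,0,0,0,4,0,0,0,0,0,0]}}

```text
time: 24.35
tcp_pos: [0.5026, 0.2346, 0.0109]
orientation: [[0.995, -0.097, 0.0], [-0.097, -0.995, 0.0], [0.0, -0.0, -1.0]]
wrist_force: [0.7, -0.6, -0.5]
finger_gap: 0.0483
grasp_force: 15.0
```

Down to z 0.0109 with no contact force, so it is in the nest. Releasing, then looking.

{"method": "move_arm", "body": {"steps": [5.5,0,0,0,0,0,0,6,0,0,0,0,0,0,6,0,0,0,0,0,0,6,0,0,-1,0,0,0,6,0,0,-3,0,0,0,6,0,0,-4,0,0,0,6,0,0,-5,0,0,0,6,-2.5,0,-3,0,0,0,6,-3,0,0,0,0,0,6,-3,0,0,0,0,0,6,0,0,0,0,0,0,6,0,0,0,0,0,0]}}

```text
time: 25.55
tcp_pos: [0.418, 0.2429, 0.1718]
orientation: [[0.995, -0.097, 0.002], [-0.097, -0.995, -0.0], [0.002, -0.0, -1.0]]
wrist_force: [0.2, 0.9, 0.1]
finger_gap: 0.0602
grasp_force: 0.0
```

```bash
python3 - <<'E'
from h import *
s=status.read_state();P=wpose(s);snap('wrist','w10.png');im=cv2.imread('pics/w10.png');plan([],s)
a=im[60:260,160:480];cv2.imwrite('pics/w10c.png',cv2.resize(a,None,fx=2.5,fy=2.5,interpolation=cv2.INTER_CUBIC))
for g in [(.5108,.3176),(.503,.235),(.4966,.1532)]: print(dial(im,P,g,.027,30))
E
```

```text
t 25.55 tcp [0.418  0.2429 0.1718] yaw -5.55 tilt [-0.     0.002  0.097] gap 0.0602 F [0.2 0.9 0.1] grip 0.0
(array([0.5105, 0.3177]), array([238.4, 110.9]), array([44.2, 47.3]))
(array([0.5022, 0.2355]), array([319.7, 111.2]), array([44.8, 46.4]))
(array([0.4963, 0.1533]), array([401.1, 109.1]), array([44.1, 47.4]))
```

View pics/w10c.png

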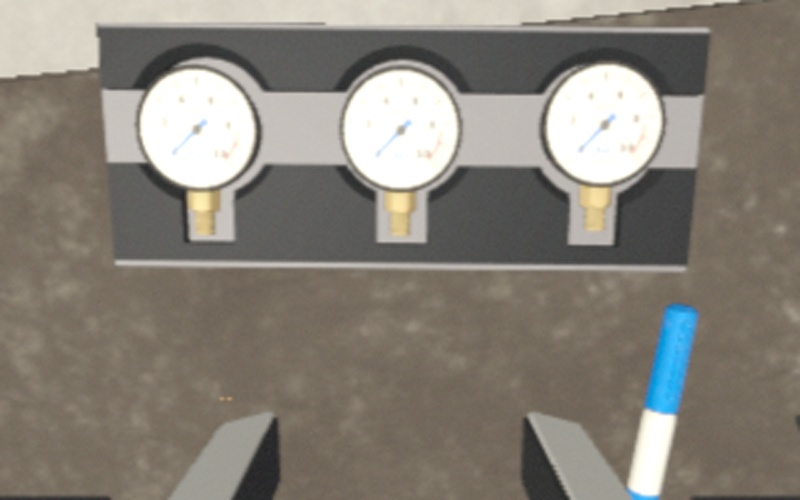

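The crop shows all three large gauges level in their nests. The new one is at (401,128) with its stem in the slot, and its neighbours have not moved. The tee, silencer and small gauge were already seen in their bins, so I'm handing in.

```bash
python3 -c "
from cell import bot
print(bot.hand_in())"
```

```text
the job is handed in; nothing more can be done
None
```

The job is handed in after about 26 s of robot time: the large gauge is seated in the freed middle nest, the small gauge, tee and silencer are in their bins, and the two correct gauges have not moved; the hand-in returned no verdict, so this rests on the last wrist-camera pictures.

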